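# Set and clamp the nail lamp over the pink practice stand

## Task

On the nail desk, slide the small white curing lamp along its rail until it is centred over the stand with the pink nails, then turn the orange knob clockwise until the clamp is tight, and let go. Leave the stands and everything else on the desk where they are.

Things in the scene. Friction and masses are not known exactly. Their poses are not given: they have to be found in the camera images.
- rail: The fixed lamp rail on the desk: a white base plate 100 x 400 x 10 mm with a bright aluminium bar 30 mm wide along it (top at 45 mm) and a grey stop at each end. Origin: centre of its underside on the desk, z = 0. Its y axis runs along the rail, its x axis points from the rail towards the stands (away from the robot). Its place and yaw differ each time.
- carriage (a joint): Position of the lamp carriage along the rail in m, 0 to 0.26, growing along the rail's +y. At q the carriage centre (and the knob's axis) lies in the rail's frame at x = 0, y = -0.130 + q. The grey saddle is 80 mm (across) x 70 mm (along the rail), its top at 62 mm. It starts near 0, at the robot's right-hand end. Slides with about 1.5 N plus 8 N per m/s while the clamp is loose. It may be moved by pushing the saddle or by holding the knob.
- clamp (a joint): Angle of the orange clamp knob in rad, 0 (loose) to 1.57 (stop), growing as it turns clockwise seen from above. It starts between 0 and 0.4. At 0 its bar lies across the rail (along the rail's x axis), at 1.57 along the rail. The clamp begins to bite at about 0.8, tight from 1.15 on (holds about 40 N). Turning takes 0.16 N m loose, 0.3 at the stop. It stays where it is left (near the stop it may spring back by up to 0.1).
- knob_grip (a point): Point on the knob's axis, 92 mm above the desk, at the height to grip. The knob is an upright orange bar 80 mm long, 14 mm thick and 32 mm high (74 to 106 mm above the desk), with a white dot on top of one end (the end towards the robot when the angle is 0), on a round dark hub 40 mm across; it rides with the carriage. Its x axis lies along the bar, its y axis across the thickness, both turning with the knob.
- lamp_spot (a point): Centre of the lamp's violet underside, 78 mm above the desk. The lamp is a white box 100 mm (across the rail) x 64 mm (along it) x 30 mm, its top at 108 mm with a black centre line; it is carried by the carriage, 145 mm from the knob's axis along the rail's +x. Axes as the rail's.
- pink_stand: Loose white stand, 60 mm round foot, 43 mm high over all, with a flower of five pink practice nails on top (80 mm across). Origin: centre of its underside on the desk. It stands on the far side of the rail in the lamp's path; the lamp passes over it with 33 mm to spare. It may be the nearer or the farther of the two stands from the lamp. The lamp is centred over it when lamp and stand have the same y in the rail's frame.
- blue_stand: The same stand with blue nails.
- polish_lilac: Lilac polish bottle, black cap, 32 mm across, 75 mm high, loose, beyond the stands. Origin: centre of its underside.
- polish_coral: Coral polish bottle, black cap, 32 mm across, 75 mm high, loose, beyond the stands. Origin: centre of its underside.
- buffer_block: Mint nail buffer block 30 x 95 x 28 mm, loose on the robot's side of the rail. Origin: centre of its underside.
- jar: Glass jar with brass lid, 76 mm across, 90 mm high, loose, at the robot's left. Origin: centre of its underside.
Not all that is in view belongs to the job. Leave any yellow look-alike of the pink_stand alone.

How it is judged:
By the outcome, as a careful person would: the job done as asked, in the order asked, and still so for the second after the job is handed in, with the robot touching nothing.
It also fails if it takes over 38 s, if anything falls off the work surface, if the arm or the gripper's body presses on something with over 40 N, if the wrist force passes 120 N, or if a joint passes its speed limit or range.

## Robot

A 6-joint arm with a two-finger parallel gripper is mounted at the origin on the work surface. World frame = base frame: x ahead of the robot, y to its left, z up, the work surface at z = 0. Lengths are in m, angles in rad, forces in N, time in s.
With the tool pointing down it reaches from about 0.3 to 0.875 m from the base axis. Payload 6.4 kg.
Tool frame: the origin (TCP) lies between the finger pads; the fingertips stand 25 mm ahead of it and the grasp point (between the pads) lies 6 mm ahead of it; z points along the fingers, y is the line along which they close (so a half turn about z gives the same grasp; the last joint's range is limited). The gripper opens to 88 mm and grips with 3 to 60 N. Pads are 18 mm wide; open, the fingers measure 123 mm over their backs; the gripper's body (75 mm by 187 mm) begins 45 mm behind the grasp point.
Start: joints at [0.982, 0.181, 1.607, -0, 1.354, -0.206], TCP at [0.215, 0.533, 0.264] pointing down, gripper open.
Joint ranges: [-2.99, 2.99], [-0.89, 2.07], [0.3, 2.58], [-1.14, 4.28], [0, 2.63], [-3.12, 3.12]. Speed limits (rad/s): [2.57, 2.57, 3.01, 3.14, 3.14, 3.14].

## Interface

Orientations are given as [roll, pitch, yaw] about the fixed x, y, z axes, in that order (R = Rz(yaw) Ry(pitch) Rx(roll)).
In Python, from workcell import * gives the robot as it stands.
- The arm moves only by the tool jog_arm, never from a script. Its argument "increments" is one flat list of numbers, 7 for each row, row after row: the turn, a rotation vector about the world's x, y, z in rad, then the shift along the world's x, y, z in m, then the finger opening in m, from 0 to 0.0881. In form: [rx, ry, rz, x, y, z, jaw, rx, ry, rz, x, y, z, jaw, ...]. A call has 1 to 20 rows; each row is the pose to reach, as a shift and turn from the pose commanded when the call began; what a row does not reach only later rows make up. A row lasts 1/12 s, in which the tool goes at most 41.7 mm and 7.16 degrees, less where a joint would pass 70% of its speed; a pose out of reach is approached as far as the arm can. A call with a gripper value outside its range is refused whole. The fingers move at their own pace and stop on an object; "squeeze" is the grip in N (left out, the last holds). Time passes only in rows, so rows that repeat a pose let the fingers close. It gives the time, the measured TCP pose, the force, the opening and the grip force at its end, in the units of the state.
- state(): the state, without advancing time (a new reading comes with each control period).
- camera(name): name is "scene" or "top" or "wrist"; returns the picture (400x640x3 uint8, red, green, blue); there is no depth.
- get_calibration(name): a dict with "fx", "fy", "cx", "cy" (pixels), "T" (4x4, takes a point from camera to world coordinates); the wrist camera has in their place "T_tool_cam" (4x4, takes a point from camera to tool coordinates, whose origin is the TCP and whose axes are the flange's). Camera axes: x right, y down, z forward; pixel columns grow to the right and rows downward; lengths in m; the calibration is good to about 2 mm. A picture is of the moment at which its call begins: read the wrist's pose just before it. get_calibration takes no time and is no camera call.
- close_job(): hands the job in; it is judged then, once.
Trained networks look in the newest picture that a camera, given by its name, has taken for a name from the list of things; names that differ only in an ending like _2 or _b are one class to them, and where a whole thing is asked for, a point or a joint stands for the part that bears it (a point fixed in the world has none). Each returns a list of dicts, best first, with "score" (0 to 1); they miss things now and then, are a little off and sometimes report something else, mostly with a low value. They report only what shows in the picture. A call takes as long as a camera call. They do not tell look-alikes from the thing itself.
- regions_of(camera, label): "mask" (400x640 bool, what is visible of it).
- place_of(camera, label): "centre" ([x, y, z] in m, in the coordinates of the camera as it stood for that picture, good to about 4 mm: a listed point, or the origin of a listed thing).
The state is a dict: "t": time; "q": joint angles; "joint_vel": joint speeds; "effort": joint torques, N m; "position": TCP position; "eef_rot": TCP orientation; "ft_force": force on the tool from outside, world axes, zero at the start; "wrist_torque": the same for the moment, N m; "gripper_width": finger opening in m; "gripper_force": force on a finger pad.
Only numpy, scipy, OpenCV 4.12 (cv2) and the standard library are available. Lean on these libraries where they do the work, as an engineer would, in place of code of your own. Each camera call takes 0.05 s, during which the arm holds its last target. There are 200 camera calls.

## Working session

There is one attempt and no reset: what is moved stays moved. The work goes in short steps, Python scripts to look and compute and a tool call to move; the robot and the scene stay as the last step left them, time stands still between calls to the robot, and variables do not carry over. Pictures are saved under pics/ and viewed, at most 10 in all, crops included, and the job is handed in when it is done.

Besides the shell and the picture viewer there is one more tool, called after "Emit:" by a JSON object that holds its "op" and its "data". jog_arm: Moves the arm, as the interface text tells. Its arguments: {"type":"object","properties":{"increments":{"type":"array"},"squeeze":{"type":"number"}},"required":["increments"]}

```bash
mkdir -p pics
cat > h.py <<'E'
from workcell import *
import numpy as np, cv2
def w(cam,p):
    T=np.array(get_calibration(cam)["T"]); return (T@np.r_[p,1])[:3]
def px(cam,P):
    c=get_calibration(cam);p=np.linalg.inv(np.array(c["T"]))@np.r_[P,1]
    return [c["fx"]*p[0]/p[2]+c["cx"],c["fy"]*p[1]/p[2]+c["cy"]]
E
python3 - <<'E'
from h import *
for cam in ["top","scene"]:
    im=camera(cam); cv2.imwrite(f"pics/{cam}0.png",im[:,:,::-1])
    for n in ["rail","knob_grip","lamp_spot","pink_stand","blue_stand","buffer_block","jar"]:
        for r in place_of(cam,n)[:3]:
            P=w(cam,r["centre"]); print(cam,n,round(r["score"],2),P.round(4),np.round(px(cam,P)))
s=state();print(s["t"],s["position"],s["eef_rot"],s["gripper_width"])
E
```

```text
top rail 0.93 [ 0.4553 -0.0145  0.0035] [371. 268.]
top knob_grip 0.75 [ 0.4416 -0.1063  0.0894] [422. 278.]
top lamp_spot 0.97 [ 0.5867 -0.1229  0.0778] [427. 206.]
top pink_stand 0.95 [0.6139 0.0489 0.0028] [341. 197.]
top pink_stand 0.77 [0.71   0.1195 0.0025] [310. 154.]
top pink_stand 0.68 [ 0.6258  0.1988 -0.001 ] [275. 192.]
top blue_stand 0.88 [ 0.5973 -0.0456 -0.0055] [383. 204.]
top blue_stand 0.37 [0.3648 0.1069 0.0058] [316. 310.]
top buffer_block 0.56 [0.3679 0.1053 0.0061] [316. 309.]
top jar 0.84 [0.4749 0.3764 0.004 ] [193. 259.]
scene rail 0.58 [ 0.4605 -0.0057 -0.0029] [270. 201.]
scene knob_grip 0.57 [ 0.4417 -0.1085  0.0908] [224. 181.]
scene lamp_spot 0.6 [ 0.588  -0.1327  0.0748] [229. 232.]
scene pink_stand 0.85 [ 0.7096  0.1171 -0.0012] [353. 261.]
scene pink_stand 0.77 [ 6.252e-01  2.019e-01 -1.000e-04] [369. 224.]
scene pink_stand 0.71 [0.6138 0.0491 0.0054] [311. 237.]
scene blue_stand 0.86 [ 0.5928 -0.0437 -0.0015] [271. 243.]
scene buffer_block 0.78 [ 0.3683  0.105  -0.0046] [298. 170.]
scene jar 0.64 [ 0.4783  0.3827 -0.001 ] [403. 170.]
0.8 [0.21475368 0.53340893 0.2637247 ] [-3.14159077e+00  7.61257018e-06  2.75881613e+00] 0.0881704071183978
```

View pics/top0.png

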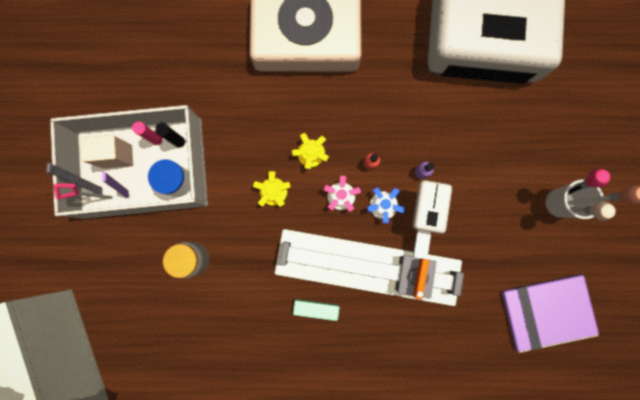

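View pics/scene0.png

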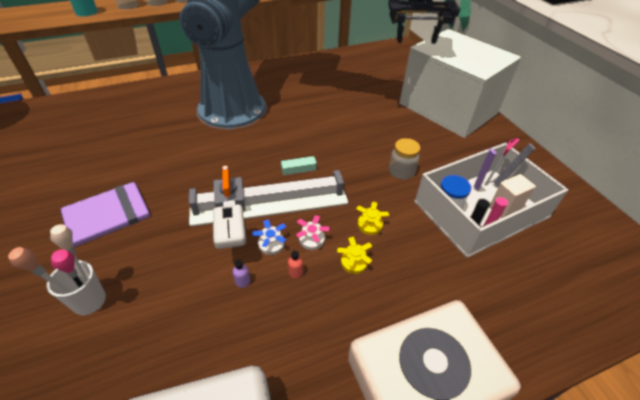

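The pink-flower stand is at top pixel (341,195) and scene (312,232). The yellow ones at top (311,151) and (272,189) are look-alikes. Blue is at (385,205), and the orange knob runs from (419,297) to (427,258). I'll refine the yaw and knob angle and confirm with a crop.

```bash
cat >> h.py <<'E'
def plane(cam,uv,z,T=None):
    c=get_calibration(cam); T=np.array(c["T"]) if T is None else T
    uv=np.atleast_2d(uv).astype(float)
    d=np.c_[(uv[:,0]-c["cx"])/c["fx"],(uv[:,1]-c["cy"])/c["fy"],np.ones(len(uv))]@T[:3,:3].T
    return T[:3,3]+d*((z-T[2,3])/d[:,2])[:,None]
def hsvm(im,lo,hi): return cv2.inRange(cv2.cvtColor(im,cv2.COLOR_RGB2HSV),lo,hi)
def axis(P):
    c=P.mean(0); v=np.linalg.svd((P-c)[:,:2],full_matrices=False)[2][0]; return c,v
E
python3 - <<'E'
from h import *
im=camera("top")
cv2.imwrite("pics/crop.png",cv2.resize(im[130:320,260:480,::-1],None,fx=3.5,fy=3.1,interpolation=cv2.INTER_CUBIC)[:,:770])
m=regions_of("top","rail")[0]["mask"]
v,u=np.nonzero(m); r=cv2.minAreaRect(plane("top",np.c_[u,v],.01)[:,:2].astype(np.float32));print("rail",r)
def blob(lo,hi,box,z):
    k=hsvm(im,lo,hi); x0,x1,y0,y1=box; kk=np.zeros_like(k);kk[y0:y1,x0:x1]=k[y0:y1,x0:x1]
    v,u=np.nonzero(kk); return plane("top",np.c_[u,v],z)
P=blob((5,150,90),(18,255,255),(400,440,245,305),.1)
c,a=axis(P);print("knob",len(P),c,a,np.arctan2(a[1],a[0])%np.pi)
P=blob((150,80,90),(178,255,255),(320,365,170,220),.04);print("pink",len(P),P.mean(0),(P.min(0)+P.max(0))/2)
E
```

```text
rail ((0.535254180431366, -0.02311164140701294), (0.40928569436073303, 0.26449763774871826), 80.96046447753906)
knob 553 [ 0.44218485 -0.1035623   0.1       ] [-0.93192679  0.36264646] 2.7704865490760304
pink 430 [0.6156764  0.05113855 0.04      ] [0.61796999 0.05064834 0.04      ]
```

View pics/crop.png

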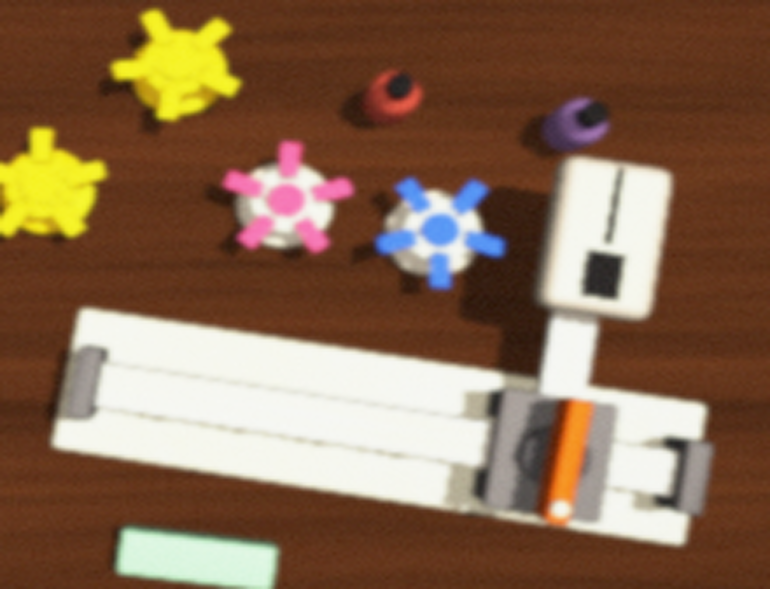

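The crop shows the pink-nail stand at crop (287,200), with the knob bar (560,520)–(580,402) nearly across the rail. Next I hover over the knob.

Emit:
{"op": "jog_arm", "data": {"increments": [0,0,0.2,0.225,-0.637,0,0.05,0,0,0.2,0.225,-0.637,0,0.05,0,0,0.2,0.225,-0.637,0,0.05,0,0,0.2,0.225,-0.637,0,0.05,0,0,0.2,0.225,-0.637,0,0.05,0,0,0.2,0.225,-0.637,0,0.05,0,0,0.2,0.225,-0.637,0,0.05,0,0,0.2,0.225,-0.637,0,0.05,0,0,0.2,0.225,-0.637,0,0.05,0,0,0.2,0.225,-0.637,0,0.05,0,0,0.2,0.225,-0.637,0,0.05,0,0,0.2,0.225,-0.637,0,0.05,0,0,0.2,0.225,-0.637,0,0.05,0,0,0.2,0.225,-0.637,0,0.05,0,0,0.2,0.225,-0.637,0,0.05,0,0,0.2,0.225,-0.637,0,0.05,0,0,0.2,0.225,-0.637,0,0.05,0,0,0.2,0.225,-0.637,0,0.05,0,0,0.2,0.225,-0.637,0,0.05,0,0,0.2,0.225,-0.637,0,0.05]}}

```text
t: 2.57
position: [0.4392, -0.1022, 0.2635]
eef_rot: [3.141, -0.001, 2.96]
ft_force: [-0.1, 0.0, 0.4]
gripper_width: 0.05
gripper_force: 0.0
```

```bash
cat >> h.py <<'E'
from scipy.spatial.transform import Rotation as R
def wristT():
    s=state(); T=np.eye(4);T[:3,:3]=R.from_euler("xyz",s["eef_rot"]).as_matrix();T[:3,3]=s["position"]
    return T@np.array(get_calibration("wrist")["T_tool_cam"])
E
python3 - <<'E'
from h import *
T=wristT();im=camera("wrist");cv2.imwrite("pics/w1.png",im[:,:,::-1]);print(T.round(3))
for n in ["rail","knob_grip","lamp_spot","pink_stand","blue_stand"]:
    for r in place_of("wrist",n)[:2]: print(n,round(r["score"],2),(T@np.r_[r["centre"],1])[:3].round(4))
s=state();print(s["t"],s["position"],s["eef_rot"],s["q"])
for r in regions_of("wrist","clamp")[:1]:
    cv2.imwrite("pics/m1.png",r["mask"]*255)
    k=(hsvm(im,(3,190,120),(20,255,255))>0); v,u=np.nonzero(k&r["mask"]);c,a=axis(plane("wrist",np.c_[u,v],.106,T));print("knob",len(u),np.c_[u,v].min(0),np.c_[u,v].max(0),c,np.arctan2(a[1],a[0])%np.pi)
E
```

```text
[[ 0.181  0.943  0.279  0.367]
 [ 0.984 -0.173 -0.051 -0.089]
 [ 0.     0.283 -0.959  0.385]
 [ 0.     0.     0.     1.   ]]
rail 0.65 [ 4.563e-01 -1.700e-03  1.000e-04]
knob_grip 0.8 [ 0.4415 -0.1038  0.0908]
knob_grip 0.24 [ 3.714e-01  1.065e-01 -1.000e-04]
pink_stand 0.92 [ 0.6234  0.2023 -0.0015]
pink_stand 0.59 [0.6086 0.0545 0.0009]
blue_stand 0.67 [ 0.5935 -0.0451 -0.0009]
2.8667 [ 0.4397192  -0.10266562  0.26389948] [-3.14150373e+00  3.98851568e-04  2.96038357e+00] [-4.93331446e-01 -1.06104919e-01  1.90320546e+00  3.88411194e-05
  1.34408523e+00 -1.88292740e+00]
knob 20 [318 153] [331 217] [ 0.42659164 -0.09830569  0.106     ] 2.7700562819868724[ WARN:0@1.138] global loadsave.cpp:1063 imwrite_ Unsupported depth image for selected encoder is fallbacked to CV_8U.
```

View pics/w1.png

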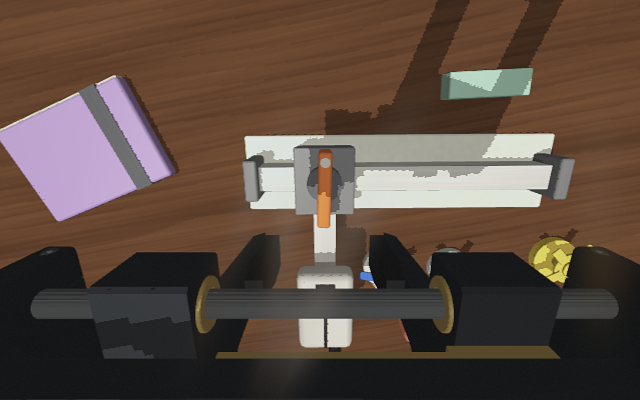

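The wrist picture shows the knob bar from (325,152) to (323,227), the rail edges at rows ~135 and 208, and the lamp at (325,300).

Run:
```python
from h import *
T=wristT();im=cv2.imread("pics/w1.png")[:,:,::-1].copy()
def ang(a,b,z):
    P=plane("wrist",[a,b],z,T); d=P[1]-P[0]; return P[:,:2].round(4).tolist(),round(float(np.arctan2(d[1],d[0])),4)
print("edges",ang((246,136.5),(554,134),.01),ang((250,208.5),(541,207),.01))
k=hsvm(im,(5,140,110),(20,255,255)); k[:148]=0;k[229:]=0;k[:,:315]=0;k[:,334:]=0
n,l,st,_=cv2.connectedComponentsWithStats(k); i=1+st[1:,4].argmax();print(st[i])
v,u=np.nonzero(l==i);P=plane("wrist",np.c_[u,v],.104,T);c,a=axis(P);print("knob",c,np.arctan2(a[1],a[0])%np.pi)
print(cv2.minAreaRect(P[:,:2].astype(np.float32)))
print("spread",plane("wrist",[(325,152),(323,227)],.106,T))
```

```text
edges ([[0.3769, -0.1935], [0.4451, 0.1959]], 1.3973) ([[0.4725, -0.2131], [0.5428, 0.1826]], 1.3949)
[318 152  14  76 887]
knob [ 0.4425101  -0.10337897  0.104     ] 2.939918396923003
((0.44160905480384827, -0.10283675789833069), (0.013098757714033127, 0.0789511501789093), 79.25416564941406)
spread [[ 0.40265374 -0.09514374  0.106     ]
 [ 0.4793297  -0.11127714  0.106     ]]
```

Emit:
{"op": "jog_arm", "data": {"increments": [0,0,0,0.002,0,-0.04,0.05,0,0,0,0.002,0,-0.08,0.05,0,0,0,0.002,0,-0.11,0.05,0,0,0,0.002,0,-0.135,0.05,0,0,0,0.002,0,-0.155,0.05,0,0,0,0.002,0,-0.163,0.05,0,0,0,0.002,0,-0.163,0.05,0,0,0,0.002,0,-0.163,0.008,0,0,0,0.002,0,-0.163,0.008,0,0,0,0.002,0,-0.163,0.008,0,0,0,0.002,0,-0.163,0.008,0,0,0,0.002,0,-0.163,0.008], "squeeze": 40}}

```text
t: 3.92
position: [0.4423, -0.1039, 0.1016]
eef_rot: [-3.141, 0.002, 2.959]
ft_force: [0.7, -0.3, 0.7]
gripper_width: 0.0188
gripper_force: 0.0
```

Emit:
{"op": "jog_arm", "data": {"increments": [0,0,0,0,0,0,0.008,0,0,0,0,0,0,0.008,0,0,0,0,0,0,0.008,0,0,0,0,0,0,0.008]}}

```text
t: 4.25
position: [0.4422, -0.1037, 0.1014]
eef_rot: [-3.141, 0.001, 2.959]
ft_force: [-0.5, 0.5, 5.7]
gripper_width: 0.0137
gripper_force: 40.0
```

Emit:
{"op": "jog_arm", "data": {"increments": [0,0,0,0.002,0.01,0,0.008,0,0,0,0.005,0.026,0,0.008,0,0,0,0.008,0.045,0,0.008,0,0,0,0.011,0.064,0,0.008,0,0,0,0.015,0.083,0,0.008,0,0,0,0.018,0.102,0,0.008,0,0,0,0.021,0.121,0,0.008,0,0,0,0.025,0.14,0,0.008,0,0,0,0.028,0.158,0,0.008,0,0,0,0.03,0.171,0,0.008,0,0,0,0.032,0.179,0,0.008,0,0,0,0.032,0.179,0,0.008,0,0,0,0.032,0.179,0,0.008,0,0,0,0.032,0.179,0,0.008]}}

```text
t: 5.42
position: [0.474, 0.0759, 0.1014]
eef_rot: [3.141, 0.0, 2.959]
ft_force: [-2.6, 1.8, 8.3]
gripper_width: 0.0134
gripper_force: 40.0
```

Run:
```python
from h import *
T=wristT();im=camera("wrist");t=camera("top");sc=camera("scene")
cv2.imwrite("pics/top2.png",cv2.resize(t[130:320,260:480,::-1],None,fx=3.5,fy=3,interpolation=cv2.INTER_CUBIC))
cv2.imwrite("pics/sc2.png",cv2.resize(sc[140:290,190:400,::-1],None,fx=3.7,fy=3.7,interpolation=cv2.INTER_CUBIC))
u=np.array([.174,.985])
for cam in ["top","scene"]:
  for n in ["knob_grip","lamp_spot","pink_stand","blue_stand"]:
    for r in place_of(cam,n)[:3]:
        P=w(cam,r["centre"]);print(cam,n,round(r["score"],2),P.round(4),"s",round(float(P[:2]@u),4))
s=state();print(s["t"],s["position"],"s",s["position"][:2]@u,s["ft_force"],s["wrist_torque"],s["gripper_width"],s["gripper_force"],s["q"][5])
```

```text
top lamp_spot 0.79 [0.6156 0.0511 0.0777] s 0.1574
top pink_stand 0.96 [ 7.134e-01  1.191e-01 -5.000e-04] s 0.2415
top pink_stand 0.94 [ 0.6282  0.2    -0.    ] s 0.3063
top blue_stand 0.78 [ 5.96e-01 -4.64e-02  2.00e-04] s 0.058
scene knob_grip 0.6 [0.6193 0.0471 0.0788] s 0.1541
scene knob_grip 0.52 [0.474  0.0713 0.0924] s 0.1527
scene knob_grip 0.35 [ 0.6696 -0.1327  0.0025] s -0.0142
scene lamp_spot 0.68 [0.6197 0.0474 0.0753] s 0.1545
scene pink_stand 0.73 [0.6133 0.0512 0.0031] s 0.1572
scene pink_stand 0.72 [0.6276 0.2019 0.0009] s 0.3081
scene pink_stand 0.6 [0.7113 0.1182 0.0023] s 0.2402
scene blue_stand 0.88 [ 0.5964 -0.0452 -0.0034] s 0.0593
5.9667 [0.47389274 0.0756451  0.10137151] s 0.15696775880815805 [-2.00822486  1.40213407  8.38133131] [ 0.33231368  0.42972619 -0.06430228] 0.013625620526837898 40.001561902463436 -1.4783073053119775
```

View pics/sc2.png

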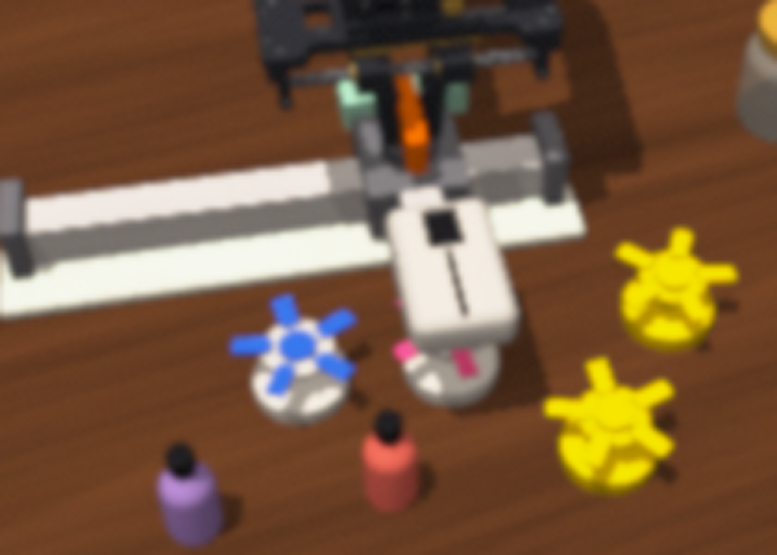

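View pics/top2.png

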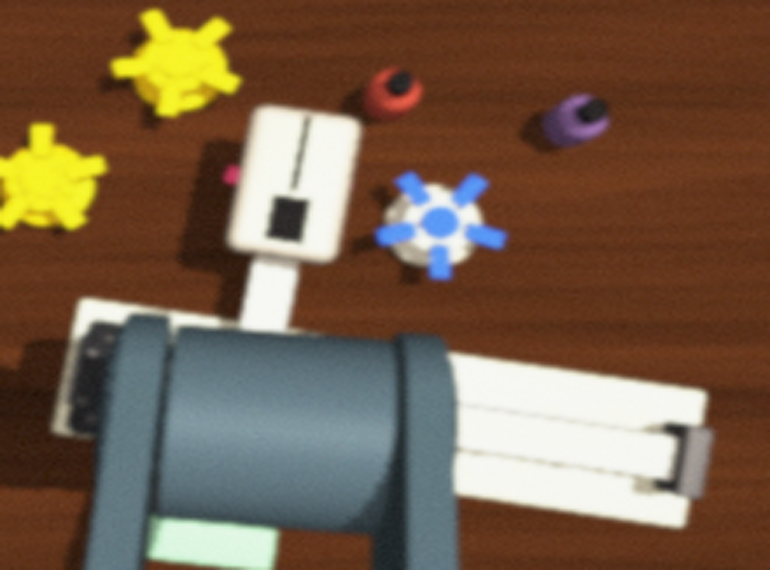

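The scene crop shows the lamp over the pink stand (452,370). The knob's position along the rail (s=0.157) matches the mean of the stand estimates (about 0.157). Now I turn it clockwise.

Emit:
{"op": "jog_arm", "data": {"increments": [0,0,-0.1,0,0,0,0.008,0,0,-0.2,0,0,0,0.008,0,0,-0.3,0,0,0,0.008,0,0,-0.4,0,0,0,0.008,0,0,-0.5,0,0,0,0.008,0,0,-0.6,0,0,0,0.008,0,0,-0.7,0,0,0,0.008,0,0,-0.8,0,0,0,0.008,0,0,-0.9,0,0,0,0.008,0,0,-1.0,0,0,0,0.008,0,0,-1.1,0,0,0,0.008,0,0,-1.2,0,0,0,0.008,0,0,-1.3,0,0,0,0.008,0,0,-1.4,0,0,0,0.008,0,0,-1.48,0,0,0,0.008,0,0,-1.48,0,0,0,0.008,0,0,-1.48,0,0,0,0.008]}}

```text
t: 7.38
position: [0.4729, 0.075, 0.1014]
eef_rot: [-3.139, 0.001, 1.479]
ft_force: [-8.0, -2.5, 14.4]
gripper_width: 0.0137
gripper_force: 40.0
```

Run:
```python
from h import *
s=state();print(s["t"],s["position"],"s",s["position"][:2]@np.array([.174,.985]),s["eef_rot"],s["ft_force"],s["wrist_torque"],s["gripper_width"],s["gripper_force"])
```

```text
7.3833 [0.472862   0.07498881 0.10144416] s 0.15614197056410128 [-3.13906219e+00  1.13567439e-03  1.47914072e+00] [-7.96289281 -2.45338922 14.39119611] [-0.41446302  1.43481912  0.02167819] 0.013679399943578006 40.00302689149976
```

Emit:
{"op": "jog_arm", "data": {"increments": [0,0,0,0,0,0,0.045,0,0,0,0,0,0,0.045,0,0,0,0,0,0,0.045,0,0,0,0,0,0,0.045,0,0,0,0,0,0,0.045,0,0,0,0,0,0.02,0.045,0,0,0,0,0,0.05,0.045,0,0,0,0,0,0.09,0.045,0,0,0,0,0,0.13,0.045,0,0,0,0,0,0.16,0.045,0,0,0,-0.03,0.04,0.16,0.045,0,0,0,-0.06,0.08,0.16,0.045,0,0,0,-0.09,0.12,0.16,0.045,0,0,0,-0.11,0.16,0.16,0.045,0,0,0,-0.11,0.2,0.16,0.045,0,0,0,-0.11,0.24,0.16,0.045,0,0,0,-0.11,0.28,0.16,0.045,0,0,0,-0.11,0.28,0.16,0.045]}}

```text
t: 8.88
position: [0.3627, 0.3592, 0.2609]
eef_rot: [3.141, -0.002, 1.481]
ft_force: [-0.4, -0.2, -0.4]
gripper_width: 0.045
gripper_force: 0.0
```

Run:
```python
from h import *
t=camera("top");sc=camera("scene");u=np.array([.174,.985])
cv2.imwrite("pics/fin.png",np.vstack([cv2.resize(a[:,:,::-1],(700,300),interpolation=cv2.INTER_CUBIC) for a in (t[140:310,260:480],sc[140:290,190:400])]))
for cam in ["top","scene"]:
  if cam=="scene": pass
  for n in ["knob_grip","lamp_spot","pink_stand"]:
    for r in place_of(cam,n)[:3]:
        P=w(cam,r["centre"]);print(cam,n,round(r["score"],2),P.round(4),"s",round(float(P[:2]@u),4))
s=state();print(s["t"],s["position"],s["ft_force"])
```

```text
top knob_grip 0.66 [0.4743 0.0748 0.0885] s 0.1562
top lamp_spot 0.62 [0.6161 0.0533 0.0765] s 0.1597
top pink_stand 0.9 [6.278e-01 1.990e-01 2.000e-04] s 0.3052
top pink_stand 0.69 [ 7.117e-01  1.217e-01 -2.000e-04] s 0.2438
scene knob_grip 0.84 [0.4725 0.0682 0.0923] s 0.1494
scene lamp_spot 0.89 [0.6168 0.0483 0.0781] s 0.1549
scene pink_stand 0.98 [ 0.7092  0.1148 -0.0011] s 0.2365
scene pink_stand 0.84 [ 0.6238  0.1998 -0.002 ] s 0.3054
scene pink_stand 0.63 [0.6148 0.0488 0.0022] s 0.1551
9.2833 [0.36405928 0.35428444 0.26069076] [-0.0751507  0.3166092 -1.2721633]
```

View pics/fin.png

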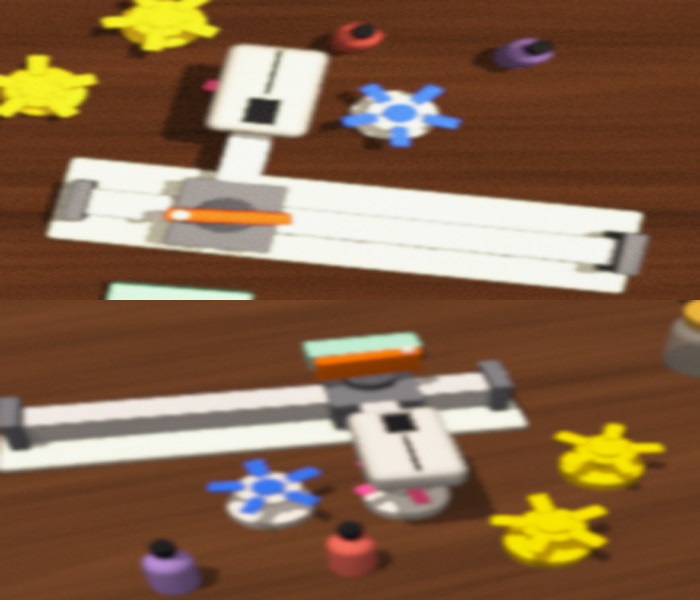

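The bar (170,214)–(290,219) lies almost along the rail, at about 1.48 rad, so the clamp is tight. The lamp sits centred over the pink stand, and the other things haven't moved.

```bash
python3 -c "from workcell import *; print(close_job())"
```

```text
the job is handed in; nothing more can be done
None
```

The lamp is centred over the pink-nail stand to within a few millimetres by camera, the orange knob is turned clockwise to about 1.48 rad (tight from 1.15), the gripper has let go, and the job is handed in at about 9 s.

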